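# Scan the label of the capped-tube tray

## Robot

A 6-joint arm with a two-finger parallel gripper is mounted at the origin on the work surface. World frame = base frame: x ahead of the robot, y to its left, z up, the work surface at z = 0. Lengths are in mm, angles in rad, forces in N, time in s.
With the tool pointing down it reaches from about 275 to 750 mm from the base axis. Payload 10.2 kg.
Tool frame: the origin (TCP) lies between the finger pads; the fingertips stand 8 mm ahead of it and the grasp point (between the pads) lies 11 mm behind it; z points along the fingers, y is the line along which they close (so a half turn about z gives the same grasp; the last joint's range is limited). The gripper opens to 85 mm and grips with 20 to 120 N. Pads are 22 mm wide; open, the fingers measure 114 mm over their backs; the gripper's body (76 mm by 85 mm) begins 54 mm behind the grasp point. The pads swing forward as they close: fully open they stand 13 mm farther back than shut.
Start: joints at [1.124, 0.313, 1.498, -0, 1.331, -0.223], TCP at [116.529, 511.91, 239.294] pointing down, gripper open.
Joint ranges: [-2.94, 2.94], [-0.97, 2.17], [0.19, 2.56], [-1.23, 4.37], [0.02, 3.11], [-2.88, 2.88]. Speed limits (rad/s): [2.39, 2.39, 3.01, 3.14, 3.14, 3.14].

## Interface

Orientations are given as a unit quaternion [w, x, y, z].
In Python, from rig import * gives the robot as it stands.
- The arm moves only by the shell command python3 -m handwheel 'ROWS' [FORCE]. ROWS is JSON, a list that holds one entry, the list of rows, each a list of 7 numbers: the shift along the world's x, y, z in mm, then the turn, a rotation vector about the world's x, y, z in degrees, then the opening, from -1 (shut) to 1 (fully open). A call has 1 to 8 rows; each row shifts and turns the commanded pose from where the row before left it; what a row does not reach is not made up. A row lasts 1/8 s, in which the tool goes at most 62.5 mm and 10.7 degrees, less where a joint would pass 70% of its speed; a pose out of reach is approached as far as the arm can. A call is refused whole if a number of a shift passes 62.5 or a number of a turn 10.7, either way. A call with a gripper value outside its range is refused whole. The fingers move at their own pace and stop on an object; FORCE is the grip in N (left out, the last holds). Time passes only in rows, so rows that do not move let the fingers close. It gives the time, the measured TCP pose, the force, the opening and the grip force at its end, in the units of the state.
- sense(): the state, without advancing time (a new reading comes with each control period).
- capture(name): name is "scene" or "top" or "wrist"; returns a dict with "image" (480x640x3 uint8, red, green, blue), "fx", "fy", "cx", "cy" (pixels), "rvec" (rotation vector, rad) and "tvec" (3), from world to camera coordinates, as OpenCV has them; the wrist camera has in their place "hand_eye" (4x4, takes a point from camera to tool coordinates, whose origin is the TCP and whose axes are the flange's). Camera axes: x right, y down, z forward; pixel columns grow to the right and rows downward; lengths in mm; the calibration is good to about 2 mm. A picture is of the moment at which its call begins: read the wrist's pose just before it. There is no depth.
- finish_job(): hands the job in; it is judged then, once.
The state is a dict: "time_s": time; "joints": joint angles; "dq": joint speeds; "tau": joint torques, N m; "eef_pos": TCP position; "ee_rot": TCP orientation; "force": force on the tool from outside, world axes, zero at the start; "wrist_torque": the same for the moment, N m; "grip_width": opening from 0.0 (shut) to 1.0 (fully open); "grip_force": force on a finger pad.
Only numpy, scipy, OpenCV 4.12 (cv2) and the standard library are available. Lean on these libraries where they do the work, as an engineer would, in place of code of your own. Each camera call takes 0.05 s, during which the arm holds its last target. There are 200 camera calls.

## Task

Pick up the hand scanner from its round pad and scan the label on the foam tray whose glass tubes have black caps: point the scanner's window squarely at the middle of the label from about 9 cm away and hold it still there for two seconds. Then set the scanner back upright in the middle of its pad, without dropping it, and let go. Do not scan the tray of uncapped tubes, and leave the trays and the other things on the table where they are.

Things in the scene. Friction and masses are not known exactly. Their poses are not given: they have to be found in the camera images.
- scanner: Grey cordless hand scanner standing upright on its foot on the round pad. Origin: centre of the foot's underside; x forward, z up. Foot 66 x 54 x 14 mm, neck 30 x 28 mm, level box head 85 long (x -45 to 40), 38 wide, z 88 to 124 mm, flat sides: grip it across its width from above. A black nose 46 mm wide bends down from the head's front and ends in the window.
- scanner_grip (a point): Grip point in the middle of the scanner's head, 4 mm behind the origin and 106 mm above the foot's underside (head top is 18 mm higher). Axes as the scanner's.
- beam (a point): Centre of the scanner's window at the end of its nose, at x 59, y 0, z 67 mm in the scanner's frame. Its x axis is the scanning direction: forward and down, 50 degrees below level when the scanner is upright. Its y axis is the scanner's y.
- dock: Black rubber round pad, 130 mm diameter, 6 mm thick, fixed to the table; origin at the centre of its underside. The scanner belongs in its middle, facing any way.
- tray_capped: White foam tray 190 x 110 x 25 mm (x, y, z) with 16 upright glass tubes (4 x 4, 25 mm apart) with BLACK CAPS, 97 mm high in all; 0.9 kg, loose. Origin: centre of its underside. The tubes stand on its +x part; its sloping label is at its -x end, turned towards the robot.
- label_capped (a point): Centre of the printed face of the label to scan: white paper with dark bars, 44 mm (up the slope) x 60 mm, on a sloping grey plate on the capped tray, at x -66, z 46 mm in the tray's frame. z axis: out of the face, tilted 40 degrees from vertical towards the tray's -x; y along the width, x up the slope. An upright scanner at the tray's yaw looks squarely at it.
- tray_bare: The same tray with the same tubes WITHOUT caps (total height 85 mm): not to be scanned.
- label_bare (a point): Centre of the like label on the uncapped tray; axes as for label_capped.
- foam_stack: Bystander: three empty white foam trays stuck together, 150 x 110 x 66 mm; origin at the underside.
- cap_jar: Bystander: closed round jar, diameter 70 mm, 90 mm high; origin at the underside.
- carton: Bystander: closed cardboard carton 90 x 70 x 60 mm; origin at the underside.
Not all that is in view belongs to the job. What is shaped like the tray_capped but brown or pink is not meant.

How it is judged:
By the outcome, as a careful person would: the job done as asked, in the order asked, and still so for the second after the job is handed in, with the robot touching nothing.
It also fails if it takes over 48 s, if anything falls off the work surface, if the arm or the gripper's body presses on something with over 40 N, if the wrist force passes 120 N, or if a joint passes its speed limit or range.

## Working session

There is one attempt and no reset: what is moved stays moved. The work goes in short steps, Python scripts to look and compute and a shell command to move; the robot and the scene stay as the last step left them, time stands still between calls to the robot, and variables do not carry over. Pictures are saved under pics/ and viewed, at most 10 in all, crops included, and the job is handed in when it is done.

```bash
mkdir -p pics; ls
python3 - <<'E'
from rig import *
import cv2,pickle
s=sense();print({k:s[k] for k in('time_s','eef_pos','ee_rot','force','grip_width')})
d={}
for n in("scene","top"):
    c=capture(n);d[n]=c;cv2.imwrite(f"pics/{n}0.png",c["image"][:,:,::-1]);print(n,c["fx"],c["cx"],c["cy"],c["rvec"],c["tvec"])
pickle.dump(d,open("cams.pkl","wb"))
E
```

```text
pics
{'time_s': 0.0, 'eef_pos': array([116.39300545, 511.67169599, 238.72739881]), 'ee_rot': array([-2.15169525e-04,  1.11643188e-01,  9.93748147e-01, -6.10777760e-04]), 'force': array([ 0.6431733, -0.5103981, -0.2452917]), 'grip_width': 0.9993977823846909}
scene 494.9599141375733 315.9225229549359 242.1752065492144 [ 1.83925843  1.53612333 -0.67059717] [-124.41187683 -259.89557937 1625.41120711]
top 574.0489088435777 323.879286109027 241.64007330905423 [ 2.13741424 -2.13101992  0.17780955] [  11.39920137  494.27604053 1309.49148838]
```

View pics/scene0.png

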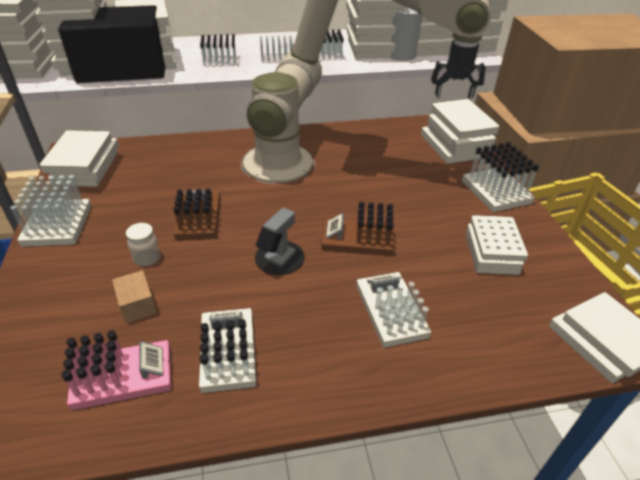

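View pics/top0.png

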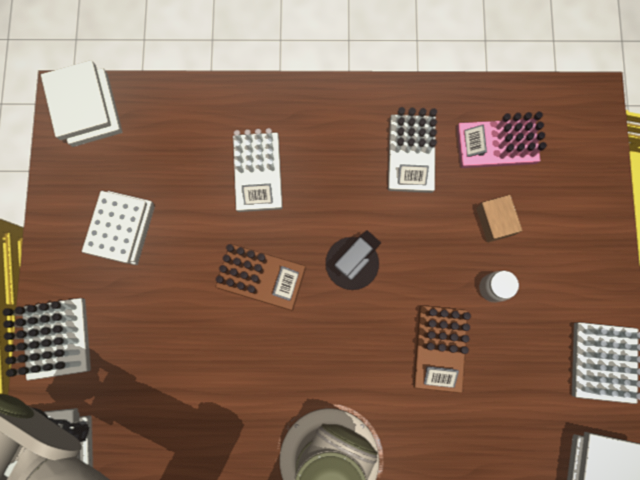

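The target tray, with white foam and black caps, is at top (413,150) with its label at (413,176). The scanner is at top (353,258) with its nose up-right at (372,240). In the scene view they are at (227,350) and (277,240). I'll zoom in on these for measurement.

```bash
cat > h.py <<'E'
import numpy as np,cv2,pickle
from scipy.spatial.transform import Rotation as R
def ext(c,s=None):
    """camera->world rotation, camera centre"""
    if "hand_eye" in c:
        q=s["ee_rot"];Rt=R.from_quat(np.r_[q[1:],q[0]]).as_matrix();H=np.array(c["hand_eye"])
        return Rt@H[:3,:3],Rt@H[:3,3]+s["eef_pos"]
    Rw=R.from_rotvec(np.ravel(c["rvec"])).as_matrix();return Rw.T,-Rw.T@np.ravel(c["tvec"])
def ray(c,p,s=None):
    A,o=ext(c,s);d=A@np.array([(p[0]-c["cx"])/c["fx"],(p[1]-c["cy"])/c["fy"],1]);return o,d/np.linalg.norm(d)
def plane(c,p,z,s=None):
    o,d=ray(c,p,s);return o+d*(z-o[2])/d[2]
def proj(c,X,s=None):
    A,o=ext(c,s);v=A.T@(np.asarray(X,float)-o);return np.array([c["fx"]*v[0]/v[2]+c["cx"],c["fy"]*v[1]/v[2]+c["cy"]])
def tri(rays):
    M=sum(np.eye(3)-np.outer(d,d) for o,d in rays);b=sum((np.eye(3)-np.outer(d,d))@o for o,d in rays)
    X=np.linalg.solve(M,b);return X,[np.linalg.norm((np.eye(3)-np.outer(d,d))@(X-o)) for o,d in rays]
E
python3 - <<'E'
from h import *
d=pickle.load(open("cams.pkl","rb"))
t,s=d["top"]["image"],d["scene"]["image"]
f=lambda i,x,y:cv2.resize(i[y:y+80,x:x+100],None,fx=4,fy=3.75,interpolation=cv2.INTER_CUBIC)
# each 100x80 -> 400x300
out=np.vstack([np.hstack([f(t,305,220),f(t,365,110+0)]),np.hstack([f(s,230,200),f(s,180,302)])])
cv2.imwrite("pics/z1.png",out[:,:,::-1])
c=d["top"]
print("pad approx",plane(c,(352,262),6),"tray label",plane(c,(413,176),46), "capped tray corners",[plane(c,p,25).round() for p in((390,189),(435,190))])
E
```

```text
pad approx [450.80623876 -54.76401189   6.        ] tray label [ 653.21209756 -199.70250705   46.        ] capped tray corners [array([ 627., -147.,   25.]), array([ 624., -255.,   25.])]
```

View pics/z1.png

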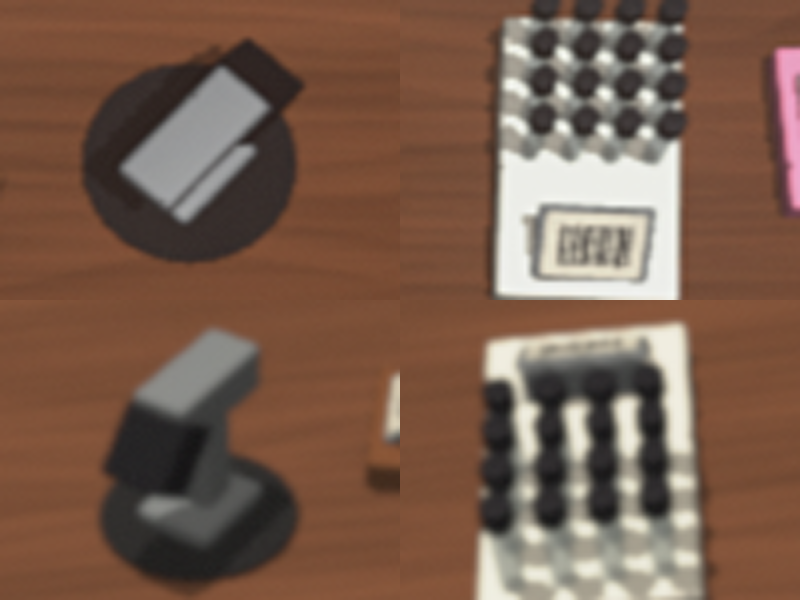

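The crops show the scanner upright on the pad. The head top's corners are clear in both views, and the label is visible from above at top (414,175).

```bash
python3 - <<'E'
from h import *
d=pickle.load(open("cams.pkl","rb"));T,S=d["top"],d["scene"]
top=[(220,66),(270,105),(120,168),(175,210)]; sc=[(185,115),(135,90),(260,48),(213,28)]
P=[]
for a,b in zip(top,sc):
    X,e=tri([ray(T,(305+a[0]/4-.4,220+a[1]/3.75-.4)),ray(S,(230+b[0]/4-.4,200+b[1]/3.75-.4))]);P.append(X);print(X.round(1),np.round(e,1))
P=np.array(P);f=(P[0]+P[1]-P[2]-P[3])[:2];print("yaw",np.degrees(np.arctan2(f[1],f[0])),"mid",P.mean(0),"len",np.linalg.norm(f)/2)
# pad centre from dark extremes
q=[plane(T,p,6) for p in((305+82/4,220+162/3.75),(305+297/4,220+162/3.75),(305+190/4,220+262/3.75))]
print("pad",[x.round(1) for x in q])
E
python3 -m handwheel '[[[30,-62,15,0,0,0,1],[30,-62,15,0,0,0,1],[30,-62,15,0,0,0,1],[30,-62,15,0,0,0,1],[30,-62,10,0,0,0,1],[30,-62,0,0,0,0,1],[30,-62,0,0,0,0,1],[30,-62,0,0,0,0,1]]]'
```

```text
[489.7 -65.4 128.7] [0.4 0.4]
[465.9 -92.2 133.4] [0.5 0.5]
[429.2 -10.7 128.4] [0.1 0.1]
[404.9 -38.6 130. ] [2.1 2.1]
yaw -41.707910316329475 mid [447.42946501 -51.7149502  130.13558156] len 81.39443966258318
pad [array([447.7,   8.9,   6. ]), array([ 448.1, -120.2,    6. ]), array([383.9, -55.6,   6. ])]
time_s: 1.1
eef_pos: [331.8, 65.6, 301.5]
ee_rot: [0.0, 0.112, 0.994, 0.0]
force: [1.5, 1.4, -1.1]
grip_width: 1.0
grip_force: 0.0
```

```bash
python3 -m handwheel '[[[30,-30,10,0,0,-10,1],[30,-30,10,0,0,-10,1],[30,-30,10,0,0,-9,1],[0,0,0,0,0,0,1],[0,0,0,0,0,0,1]]]'
cat > w.py <<'E'
import sys
from rig import *
from h import *
def wcap(n):
    s=sense();c=capture("wrist");pickle.dump((c,s),open(n+".pkl","wb"));cv2.imwrite(f"pics/{n}.png",c["image"][:,:,::-1]);return c,s
if __name__=="__main__":
    c,s=wcap(sys.argv[1]);A,o=ext(c,s);print("t",s["time_s"],"tcp",s["eef_pos"].round(1),"joints",np.round(s["joints"],2),"cam",o.round(1),"dirs",A.round(2).tolist())
E
python3 w.py w1
```

```text
time_s: 1.72
eef_pos: [421.1, -22.1, 331.1]
ee_rot: [-0.001, 0.356, 0.934, 0.0]
force: [-0.3, -0.6, 0.1]
grip_width: 0.998
grip_force: 0.0
t 1.725 tcp [421.1 -22.1 331.1] joints [-0.33  0.02  1.6   0.    1.51 -1.17] cam [367.6  26.  465.5] dirs [[0.67, 0.72, 0.21], [0.75, -0.64, -0.19], [-0.0, 0.28, -0.96]]
```

View pics/w1.png

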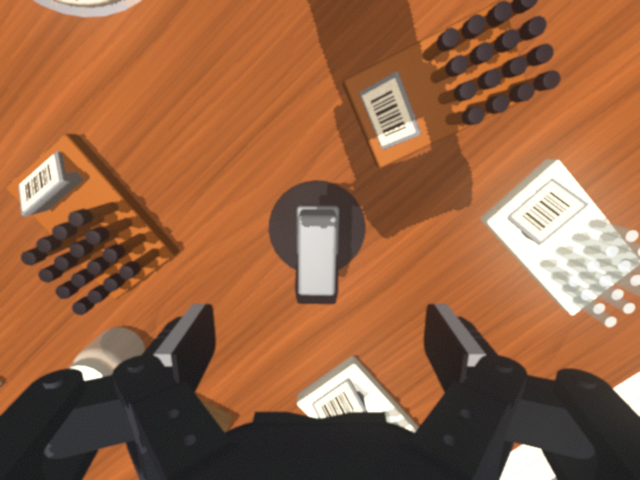

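The wrist view shows the scanner head at about (318,255) in line with the image axis, its pad at about (317,228), and the target label at (340,400) partly behind the gripper.

Run:
```python
from h import *
c,s=pickle.load(open("w1.pkl","rb"));im=c["image"];hsv=cv2.cvtColor(im,cv2.COLOR_RGB2HSV)
roi=np.zeros(im.shape[:2],np.uint8);roi[170:320,255:380]=255
g=((hsv[...,1]<40)&(hsv[...,2]>120)&(roi>0)).astype(np.uint8)
cs,_=cv2.findContours(g,0,1);k=max(cs,key=cv2.contourArea);r=cv2.minAreaRect(k);print("head",r,cv2.boundingRect(k))
b=cv2.boxPoints(r)
P=np.array([plane(c,p,130,s) for p in b]);print(P.round(1),P.mean(0).round(1))
for a in(0,1):
    v=P[a+1]-P[a];print(np.linalg.norm(v),np.degrees(np.arctan2(v[1],v[0])))
# side edges by row
for y in range(225,292,8):
    xs=np.where(g[y,280:360])[0]+280; print(y,xs.min(),xs.max(),end=' ; ')
dk=((hsv[...,2]<90)&(roi>0)).astype(np.uint8)
cs,_=cv2.findContours(dk,0,1);k=max(cs,key=cv2.contourArea)[:,0]
k=k[(k[:,1]<265)]
W=np.array([plane(c,p,6,s)[:2] for p in k]);A=np.c_[2*W,np.ones(len(W))]
for _ in range(4):
    x=np.linalg.lstsq(A,(W**2).sum(1),rcond=None)[0];rr=np.sqrt(x[2]+x[:2]@x[:2]);e=abs(np.hypot(*(W-x[:2]).T)-rr);m=e<max(2,1.5*np.median(e));W=W[m];A=A[m]
print("\npad",x[:2],rr,len(W))
```

```text
head ((316.5, 250.5), (89.0, 39.0), 90.0) (297, 206, 40, 90)
[[399.3 -31.  130. ]
 [424.1  -3.3 130. ]
 [493.8 -63.8 130. ]
 [467.2 -93.7 130. ]] [446.1 -47.9 130. ]
37.16646902644242 48.291449788085046
92.36854768596237 -40.953895352488246
225 297 334 ; 233 297 336 ; 241 297 335 ; 249 297 335 ; 257 298 335 ; 265 298 334 ; 273 298 334 ; 281 298 334 ; 289 298 334 ; 
pad [450.97616425 -53.19083486] 62.24695977701159 209
```

```bash
python3 -m handwheel '[[[40,-45,0,0,0,0,1],[40,-45,0,0,0,0,1],[0,0,0,0,0,0,1],[0,0,0,0,0,0,1]]]' >/dev/null; python3 w.py w2
python3 -m handwheel '[[[50,-20,0,0,0,0,1],[50,-20,0,0,0,0,1],[0,0,0,0,0,0,1],[0,0,0,0,0,0,1]]]' >/dev/null; python3 w.py w3
python3 - <<'E'
import cv2,numpy as np
a=cv2.imread("pics/w2.png");b=cv2.imread("pics/w3.png")
cv2.imwrite("pics/z2.png",np.hstack([a[:, 120:520],b[:,120:520]]))
E
```

```text
t 2.275 tcp [ 501.  -111.4  331.6] joints [-0.45  0.24  1.36  0.    1.55 -1.29] cam [447.4 -63.3 465.9] dirs [[0.67, 0.72, 0.21], [0.75, -0.64, -0.19], [-0.0, 0.28, -0.96]]
t 2.825 tcp [ 600.9 -151.3  332.2] joints [-0.44  0.5   1.    0.    1.65 -1.28] cam [ 547.2 -103.1  466.5] dirs [[0.67, 0.72, 0.21], [0.75, -0.64, -0.19], [-0.0, 0.28, -0.96]]
```

View pics/z2.png

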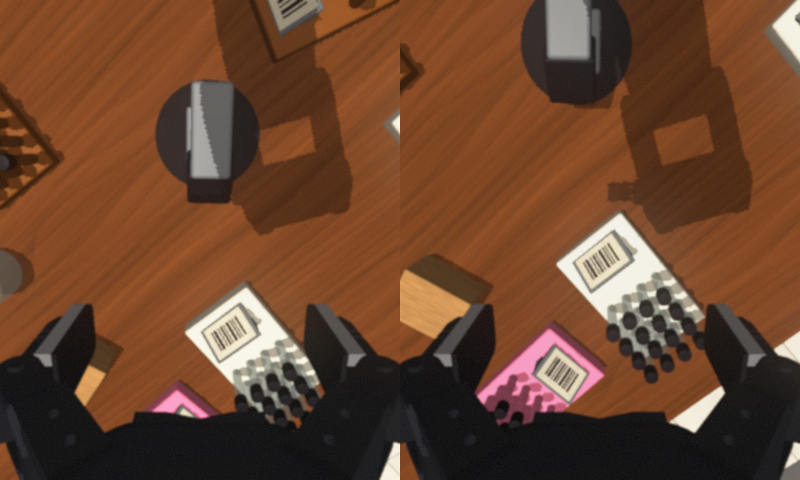

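Both wrist views show the target label clearly: at full-image (350,332) in w2 and (323,261) in w3.

```bash
cat > lab.py <<'E'
from h import *
def label(im,p,h):
    x,y=p;r=cv2.resize(im[y-h:y+h,x-h:x+h],None,fx=8,fy=8,interpolation=cv2.INTER_CUBIC)
    g=cv2.cvtColor(r,cv2.COLOR_RGB2GRAY)
    b=cv2.adaptiveThreshold(g,255,0,cv2.THRESH_BINARY_INV,8*h//2*2+1,25)
    b=cv2.morphologyEx(b,cv2.MORPH_CLOSE,np.ones((5,5)))
    cs,hi=cv2.findContours(b,cv2.RETR_CCOMP,2)
    out=[]
    for i,k in enumerate(cs):
        if hi[0][i][3]>=0 and cv2.contourArea(k)>8000 and cv2.pointPolygonTest(k,(8.*h,8.*h),True)>-60:
            q=cv2.minAreaRect(k);out.append((cv2.contourArea(k),q))
            cv2.drawContours(r,[k],-1,(255,0,0),2)
            a=cv2.approxPolyDP(k,12,True)[:,0]/8.+[x-h-.44,y-h-.44];out[-1]+=(a,)
    return r,out
E
python3 - <<'E'
from lab import *
V=[]
for n,p in(("w2",(350,332)),("w3",(323,261))):
    c,s=pickle.load(open(n+".pkl","rb"));r,o=label(c["image"],p,38);V.append(cv2.resize(r,(400,400)))
    for q in o:print(n,round(q[0]/64),np.round(q[2],1).tolist())
T=pickle.load(open("cams.pkl","rb"))["top"];r,o=label(T["image"],(413,176),24)
for q in o:print("top",round(q[0]/64),np.round(q[2],1).tolist())
cv2.imwrite("pics/z3.png",np.hstack(V)[:,:,::-1])
E
```

```text
(no output)
```

View pics/z3.png

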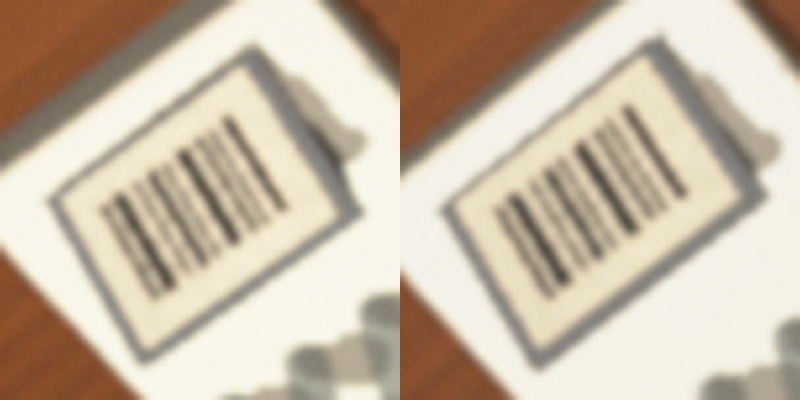

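Run:
```python
from h import *
k=400/76
w2=[(58,200),(250,55),(338,213),(147,352)];w3=[(52,207),(252,50),(338,200),(138,355)]
c2,s2=pickle.load(open("w2.pkl","rb"));c3,s3=pickle.load(open("w3.pkl","rb"));T=pickle.load(open("cams.pkl","rb"))["top"]
P=[]
for a,b in zip(w2,w3):
    X,e=tri([ray(c2,(350-38+a[0]/k-.4,332-38+a[1]/k-.4),s2),ray(c3,(323-38+b[0]/k-.4,261-38+b[1]/k-.4),s3)]);P.append(X);print(X.round(1),np.round(e,1))
P=np.array(P);C=P.mean(0);print("centre",C.round(1),"in top px",proj(T,C))
u=P[1]+P[2]-P[0]-P[3];v=P[2]+P[3]-P[0]-P[1]
n=np.cross(u,v);n/=np.linalg.norm(n)*np.sign(n[2]);print("w",np.linalg.norm(u)/2,np.linalg.norm(v)/2,"u",u/2,"v",v/2,"n",n.round(3),"tilt",np.degrees(np.arccos(n[2])),"yaw from n",np.degrees(np.arctan2(-n[1],-n[0])),"yaw u",np.degrees(np.arctan2(u[1],u[0])))
for s,c,w in((s2,c2,w2),(s3,c3,w3)):
    Q=[plane(c,((350 if w is w2 else 323)-38+a[0]/k-.4,(332 if w is w2 else 261)-38+a[1]/k-.4),zz,s) for a,zz in zip(w,(32,32,60,60))];print(np.mean(Q,0).round(1))
# tray side edges in top view: yaw
im=T["image"];hsv=cv2.cvtColor(im,cv2.COLOR_RGB2HSV)
m=((hsv[...,1]<60)&(hsv[...,2]>150)).astype(np.uint8);L=[];Rr=[]
for y in range(160,187,2):
    x=np.where(m[y,375:450])[0]+375;L.append(plane(T,(x.min()-.5,y),25)[:2]);Rr.append(plane(T,(x.max()+.5,y),25)[:2])
for e in(L,Rr):
    e=np.array(e);p=np.polyfit(e[:,0],e[:,1],1);print("edge yaw",np.degrees(np.arctan(p[0])),"y at 653",np.polyval(p,653))
```

```text
[ 641.  -229.9   30.1] [0. 0.]
[ 645.2 -167.3   23.8] [0.3 0.3]
[ 679.  -171.6   54.3] [0.4 0.4]
[ 676.2 -231.8   56.9] [0.4 0.4]
centre [ 660.3 -200.1   41.3] in top px [412.81533425 173.68090801]
w 61.629470593862635 44.95967265647578 u [ 3.45774766 61.37292799 -4.42711376] v [34.501562   -3.08860832 28.66138315] n [-0.632  0.091  0.77 ] tilt 39.64606761463011 yaw from n -8.210806680056669 yaw u 86.77536766240694
[ 658.1 -198.5   46. ]
[ 659.  -199.5   46. ]
edge yaw -3.6400938219575503 y at 653 -143.6725439444804
edge yaw -1.6586243768718376 y at 653 -255.07541917204242
```

```bash
python3 -m handwheel '[[[-51.5,33.5,-10,0,0,0,1],[-51.5,33.5,-30,0,0,0,1],[-51.5,33.5,-45,0,0,0,1],[0,0,-50,0,0,0,1],[0,0,-45,0,0,0,1],[0,0,0,0,0,0,1],[0,0,0,0,0,0,1]]]' 60; python3 w.py w4
python3 - <<'E'
from h import *
c,s=pickle.load(open("w4.pkl","rb"));o=np.array([450,-53,6.]);a=np.radians(-41.6);f=np.array([np.cos(a),np.sin(a),0]);l=np.array([-f[1],f[0],0])
im=c["image"].copy()
for x,y in((40,19),(40,-19),(-45,19),(-45,-19)):
    p=proj(c,o+f*x+l*y+[0,0,124],s);cv2.circle(im,tuple(int(v) for v in p),4,(255,0,0),1)
cv2.imwrite("pics/w4b.png",im[:,:,::-1])
E
```

```text
time_s: 3.75
eef_pos: [461.3, -60.9, 164.5]
ee_rot: [0.002, 0.357, 0.934, -0.0]
force: [0.3, 0.3, 0.2]
grip_width: 0.999
grip_force: 0.0
t 3.75 tcp [461.3 -60.9 164.5] joints [-0.38  0.26  1.78  0.    1.1  -1.23] cam [407.2 -12.5 298.5] dirs [[0.67, 0.71, 0.21], [0.75, -0.64, -0.19], [0.0, 0.29, -0.96]]
```

View pics/w4b.png

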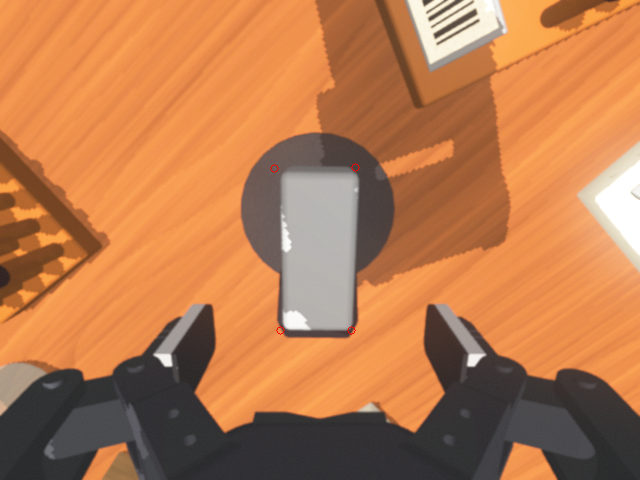

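The scanner head is centred between the fingers (centreline at column 319, running from (319,168) to (319,331)), and the yaw matches. Next I shift back along its axis, go down and grip.

```bash
python3 -m handwheel '[[[-7,6,0,0,0,0,1],[-6.5,6,-10,0,0,0,1],[0,0,-20,0,0,0,1],[0,0,-20,0,0,0,1],[0,0,-13,0,0,0,1],[0,0,0,0,0,0,1]]]'
python3 -m handwheel '[[[0,0,0,0,0,0,-1],[0,0,0,0,0,0,-1],[0,0,0,0,0,0,-1],[0,0,0,0,0,0,-1],[0,0,0,0,0,0,-1],[0,0,0,0,0,0,-1]]]' 70
```

```text
time_s: 4.55
eef_pos: [446.7, -48.5, 98.5]
ee_rot: [-0.001, 0.357, 0.934, 0.0]
force: [-0.5, -0.3, -0.1]
grip_width: 0.999
grip_force: 0.0
time_s: 5.3
eef_pos: [447.6, -49.0, 99.7]
ee_rot: [0.001, 0.357, 0.934, -0.0]
force: [-1.0, -1.8, 5.6]
grip_width: 0.437
grip_force: 70.6
```

```bash
python3 -m handwheel '[[[0,0,8,0,0,0,-1],[0,0,22,0,0,0,-1],[0,0,25,0,0,0,-1],[5,-10,10,0,0,5,-1],[15,-25,0,0,0,7,-1],[20,-30,0,0,0,8,-1],[20,-30,0,0,0,8,-1],[15,-25,-10,0,0,7,-1]]]'
python3 -m handwheel '[[[10,-15,-7,0,0,3.7,-1],[3,-9,-6,0,0,0,-1],[0,0,0,0,0,0,-1],[0,0,0,0,0,0,-1],[0,0,0,0,0,0,-1]]]'
python3 w.py w5
python3 - <<'E'
from rig import *
from h import *
d={}
for n in("scene","top"):d[n]=capture(n)
pickle.dump(d,open("cams2.pkl","wb"))
w,s=pickle.load(open("w5.pkl","rb"));t,c=d["top"]["image"],d["scene"]["image"]
f=lambda i,x,y,W,H:cv2.resize(i[y:y+H,x:x+W],(400,300),interpolation=cv2.INTER_CUBIC)
out=np.vstack([np.hstack([f(t,345,110,140,105),f(c,170,200,200,150)]),np.hstack([f(w["image"],0,0,640,480),f(w["image"],200,140,240,180)])])
cv2.imwrite("pics/z5.png",out[:,:,::-1])
E
```

```text
time_s: 6.3
eef_pos: [522.9, -169.9, 154.5]
ee_rot: [0.0, 0.057, 0.998, -0.0]
force: [-0.1, -0.4, -3.7]
grip_width: 0.437
grip_force: 70.5
time_s: 6.92
eef_pos: [535.1, -192.3, 141.6]
ee_rot: [0.0, 0.027, 1.0, -0.0]
force: [0.5, 0.0, -3.0]
grip_width: 0.434
grip_force: 70.4
t 6.925 tcp [ 535.1 -192.3  141.6] joints [-0.55  0.5   1.49  0.    1.15 -2.07] cam [ 463.2 -188.5  275.8] dirs [[0.05, 0.96, 0.28], [1.0, -0.05, -0.02], [0.0, 0.28, -0.96]]
```

View pics/z5.png

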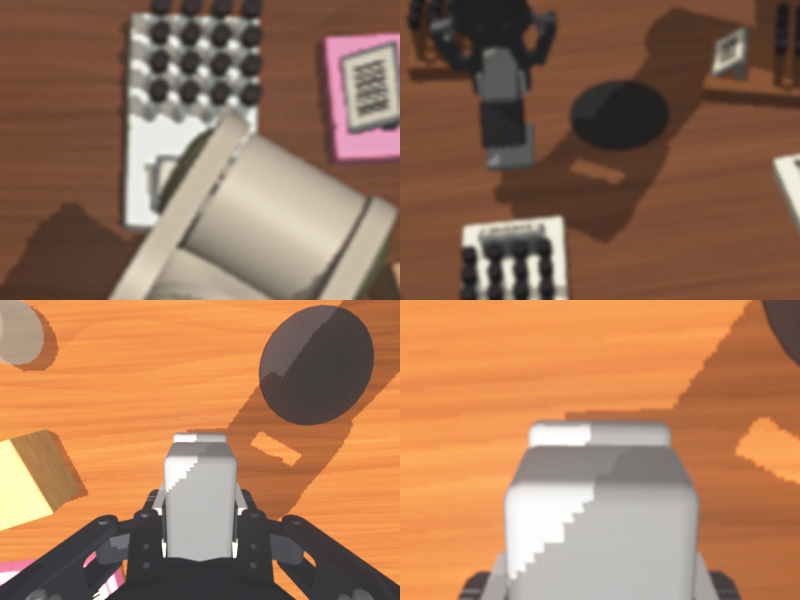

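The scanner hangs upright in the grip. In the scene crop its nose points down at the capped tray's label, and the pad is empty. In the wrist view the rear top edge of the head is at about row 253, columns 265–377. I'll make a small correction, check that edge against the prediction and hold.

```bash
python3 - <<'E'
from h import *
c,s=pickle.load(open("w5.pkl","rb"));a=np.radians(-3.1);f=np.array([np.cos(a),np.sin(a),0]);l=np.array([-f[1],f[0],0])
o=s["eef_pos"]+4.5*f;o[2]=141.6-93.7
for n,x,y,z in(("rear top L",-45,19,124),("rear top R",-45,-19,124),("rear bot L",-45,19,88),("foot rear L",-33,27,14),("foot rear R",-33,-27,14)):print(n,proj(c,o+f*x+l*y+[0,0,z],s).round(1))
S=pickle.load(open("cams2.pkl","rb"))["scene"]
b=o+59*f+[0,0,67];n=np.array([-.642,.0336,.766]);d=f*np.cos(np.radians(50))-[0,0,np.sin(np.radians(50))]
p=proj(S,b);q=proj(S,o+[33*f[0],33*f[1],0])
print("beam in crop",(p-[170,200])*2+[400,0],"foot front bottom",(q-[170,200])*2+[400,0],"hit",b+90*d)
E
python3 -m handwheel '[[[0.7,-1,0,0,0,0,-1],[0,0,0,0,0,0,-1],[0,0,0,0,0,0,-1],[0,0,0,0,0,0,-1],[0,0,0,0,0,0,-1],[0,0,0,0,0,0,-1],[0,0,0,0,0,0,-1],[0,0,0,0,0,0,-1]]]'
```

```text
rear top L [381.6 246. ]
rear top R [257.1 245.9]
rear bot L [366.6 219.9]
foot rear L [363.5 212.4]
foot rear R [275.1 212.4]
beam in crop [505.64178417 146.41822547] foot front bottom [511.9925766  171.44188079] hit [ 656.3202591  -198.90871073   45.95600012]
time_s: 8.07
eef_pos: [535.9, -193.8, 141.1]
ee_rot: [0.0, 0.027, 1.0, -0.0]
force: [0.0, 0.2, -2.4]
grip_width: 0.438
grip_force: 70.4
```

Foot and beam match the prediction, with the foot at row 214, columns 278–362, so the scanner isn't tilted. I'll keep holding.

```bash
Z='x'
python3 -m handwheel '[[[0,0,0,0,0,0,-1],[0,0,0,0,0,0,-1],[0,0,0,0,0,0,-1],[0,0,0,0,0,0,-1],[0,0,0,0,0,0,-1],[0,0,0,0,0,0,-1],[0,0,0,0,0,0,-1],[0,0,0,0,0,0,-1]]]' >/dev/null
python3 -m handwheel '[[[0,0,0,0,0,0,-1],[0,0,0,0,0,0,-1],[0,0,0,0,0,0,-1],[0,0,0,0,0,0,-1],[0,0,0,0,0,0,-1],[0,0,0,0,0,0,-1],[0,0,0,0,0,0,-1],[0,0,0,0,0,0,-1]]]'
python3 -m handwheel '[[[0,0,0,0,0,0,-1],[0,0,0,0,0,0,-1],[0,0,0,0,0,0,-1],[0,0,0,0,0,0,-1],[-5,8,10,0,0,0,-1],[-13,22,10,0,0,-7,-1],[-18,30,0,0,0,-8,-1],[-18,30,0,0,0,-8,-1]]]'
```

```text
time_s: 10.07
eef_pos: [535.9, -193.8, 141.1]
ee_rot: [0.0, 0.027, 1.0, 0.0]
force: [0.2, -0.5, -2.7]
grip_width: 0.437
grip_force: 70.4
time_s: 11.08
eef_pos: [481.1, -102.6, 161.9]
ee_rot: [0.0, 0.228, 0.974, -0.0]
force: [0.4, 0.2, -3.3]
grip_width: 0.435
grip_force: 70.3
```

```bash
python3 - <<'E'
from h import *
def pad(c,s,x0,x1,y0,y1,v=110):
    im=c["image"];hsv=cv2.cvtColor(im,cv2.COLOR_RGB2HSV)
    m=np.zeros(im.shape[:2],np.uint8);m[y0:y1,x0:x1]=((hsv[...,1]<90)&(hsv[...,2]<150))[y0:y1,x0:x1]
    m=cv2.morphologyEx(m,cv2.MORPH_OPEN,np.ones((3,3)))
    cs,_=cv2.findContours(m,0,1);k=max(cs,key=cv2.contourArea)
    W=np.array([plane(c,p,6,s)[:2] for p in k[:,0]],np.float32);return cv2.boundingRect(k),cv2.minEnclosingCircle(W),cv2.fitEllipse(W)
c,s=pickle.load(open("w5.pkl","rb"));print(pad(c,s,400,620,0,215))
d=pickle.load(open("cams2.pkl","rb"));print(pad(d["scene"],None,250,310,235,280))
E
python3 -m handwheel '[[[-16,26,0,0,0,-8,-1],[-12,19,-5,0,0,-7.3,-1],[-6,9,-10,0,0,0,-1],[0,0,-10,0,0,0,-1],[0,0,0,0,0,0,-1],[0,0,0,0,0,0,-1]]]'
```

```text
((416, 9, 182, 191), ((451.5929870605469, -55.164188385009766), 63.8719596862793), ((451.5018310546875, -55.18696212768555), (126.13102722167969, 126.74353790283203), 24.278818130493164))
((256, 241, 48, 34), ((450.7298278808594, -56.32501983642578), 64.36782836914062), ((451.32562255859375, -55.126625061035156), (123.4080581665039, 124.59294128417969), 58.2926139831543))
time_s: 11.82
eef_pos: [448.3, -50.4, 136.2]
ee_rot: [0.0, 0.354, 0.935, -0.0]
force: [0.2, 0.5, -1.8]
grip_width: 0.438
grip_force: 70.4
```

```bash
python3 -m handwheel '[[[-0.5,-0.5,-10,0,0,0,-1],[0,0,-12,0,0,0,-1],[0,0,-8,0,0,0,-1],[0,0,-3,0,0,0,-1],[0,0,-1.5,0,0,0,-1],[0,0,0,0,0,0,-1],[0,0,0,0,0,0,-1]]]'
```

```text
time_s: 12.7
eef_pos: [447.5, -50.4, 101.8]
ee_rot: [0.0, 0.354, 0.935, -0.0]
force: [0.4, 0.1, -3.0]
grip_width: 0.441
grip_force: 70.5
```

```bash
python3 -m handwheel '[[[0,0,-1,0,0,0,-1],[0,0,-0.5,0,0,0,-1],[0,0,0,0,0,0,-1]]]'
```

```text
time_s: 13.08
eef_pos: [447.4, -50.3, 100.1]
ee_rot: [-0.0, 0.354, 0.935, 0.0]
force: [0.8, 0.1, -2.6]
grip_width: 0.437
grip_force: 70.5
```

```bash
python3 -m handwheel '[[[0,0,-0.6,0,0,0,-1],[0,0,0,0,0,0,-1]]]'; python3 -m handwheel '[[[0,0,-0.6,0,0,0,-1],[0,0,0,0,0,0,-1]]]'
```

```text
time_s: 13.32
eef_pos: [447.4, -50.3, 99.8]
ee_rot: [0.0, 0.354, 0.935, -0.0]
force: [-1.6, 0.4, 2.1]
grip_width: 0.435
grip_force: 71.0
time_s: 13.58
eef_pos: [447.5, -50.4, 99.7]
ee_rot: [0.0, 0.354, 0.935, -0.0]
force: [-4.9, 0.9, 11.1]
grip_width: 0.434
grip_force: 72.2
```

The foot is seated (contact force 11 N). Releasing and retreating.

```bash
python3 -m handwheel '[[[0,0,0.4,0,0,0,-0.1],[0,0,0,0,0,0,0.3],[0,0,0,0,0,0,1],[0,0,0,0,0,0,1],[0,0,0,0,0,0,1],[0,0,0,0,0,0,1]]]' 
python3 -m handwheel '[[[0,0,10,0,0,0,1],[0,0,30,0,0,0,1],[0,0,40,0,0,0,1],[0,0,40,0,0,0,1],[-20,30,40,0,0,0,1],[-20,40,20,0,0,0,1],[0,0,0,0,0,0,1],[0,0,0,0,0,0,1]]]'
python3 w.py w6
python3 - <<'E'
from rig import *
from h import *
d={n:capture(n) for n in("scene","top")};pickle.dump(d,open("cams3.pkl","wb"))
w,s=pickle.load(open("w6.pkl","rb"))
f=lambda i,x,y,W,H:cv2.resize(i[y:y+H,x:x+W],(400,300),interpolation=cv2.INTER_CUBIC)
t,c=d["top"]["image"],d["scene"]["image"]
out=np.vstack([np.hstack([f(t,0,0,640,480),f(c,225,190,120,90)]),np.hstack([f(w["image"],0,0,640,480),f(c,0,0,640,480)])])
cv2.imwrite("pics/z6.png",out[:,:,::-1])
E
```

```text
time_s: 14.32
eef_pos: [447.4, -50.3, 99.3]
ee_rot: [0.0, 0.354, 0.935, -0.0]
force: [0.8, -0.0, 0.1]
grip_width: 1.001
grip_force: 0.0
time_s: 15.32
eef_pos: [407.4, 19.5, 279.4]
ee_rot: [0.0, 0.354, 0.935, -0.0]
force: [0.7, 0.0, 0.4]
grip_width: 0.999
grip_force: 0.0
t 15.325 tcp [407.4  19.5 279.4] joints [-0.24  0.02  1.74 -0.    1.38 -1.09] cam [353.5  67.3 413.7] dirs [[0.66, 0.72, 0.21], [0.75, -0.63, -0.19], [-0.0, 0.28, -0.96]]
```

View pics/z6.png

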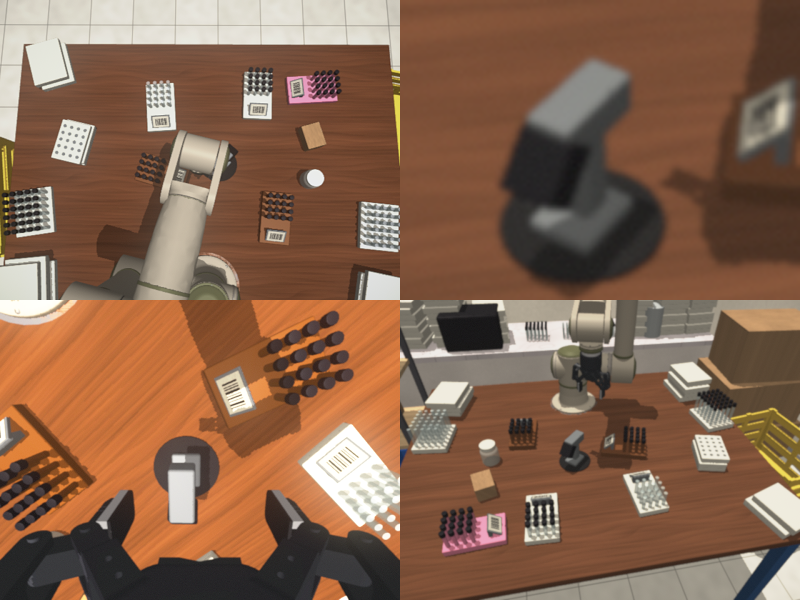

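The scanner stands upright in the middle of its pad (scene crop (580,190)), the gripper is clear, and nothing else has moved.

```bash
python3 -c "
from rig import *
print(finish_job())"
```

```text
the job is handed in; nothing more can be done
None
```

I held the scanner's window on the black-capped tray's label from about 9 cm for over two seconds, then set it back upright in the middle of its pad and let go. The job is handed in, but no verdict came back. The aim was checked against my camera measurements (good to a few mm), since the scanner gives no read signal.

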